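# Make up two electronics course kits

### The job

Make up the two course kits from the parts on the bench: in the green tray, the transformer goes in the square bay and the blue capacitor in the round nest; in the yellow tray, the black finned heat sink goes in the large square bay, the orange capacitor in the round nest and the white relay in the small square bay. Set each part down, without dropping it, so that it stands upright on the floor of its bay. Leave the black capacitor, the multimeter and the screwdriver where they are.

Things in the scene. Friction and masses are not known exactly. Their poses are not given: they have to be found in the camera images.
- green_tray: green kit tray fixed on the bench, 78 (x) by 152 mm (y), two bays in a row. Walls 14 mm high, 4 mm thick; floor 4 mm. Origin: centre of underside; y along the row, z up; yaw within 0.22. Bays at x = 0: square bay, 70 x 70 mm inside, at y = +37 mm; round nest (white ring, inner diameter 56, outer 64 mm) at y = -37 mm.
- yellow_tray: yellow kit tray fixed on the bench, 78 (x) by 212 mm (y), three bays in a row. Walls 14 mm high, 4 mm thick; floor 4 mm. Origin: centre of underside; y along the row, z up; yaw within 0.22. Bays at x = 0: large square bay, 70 x 70 mm inside, y = +67 mm; round nest (white ring, inner diameter 56, outer 64 mm), y = -7 mm; small square bay, 56 x 56 mm inside, y = -74 mm.
- transformer_center (a point): mains transformer: steel core block 48 (x) by 26 (y) by 46 mm tall, with a copper-coloured winding, 30 mm long and tall, standing out 8 mm on both y sides (42 mm over all in y); loose, standing on the bench; this point is its centre, 23 mm above its underside; z up. The flat core ends, 48 mm apart along x, are good to grip.
- heat_sink_center (a point): black heat sink with five upright fins running along x: 50 mm (x) by 42 mm (y) by 45 mm tall; loose, standing on its 8 mm base with the fins up; this point is its centre, 22.5 mm above its underside; z up. The outer faces of the outer fins, 42 mm apart along y, are good to grip.
- blue_capacitor_center (a point): the blue electrolytic capacitor, an upright cylinder 35 mm in diameter and 50 mm tall with a blue sleeve and a small bare metal disc on top; loose, standing on the table; this point is its centre, 25 mm above its underside; z along its axis
- orange_capacitor_center (a point): the orange electrolytic capacitor, an upright cylinder 35 mm in diameter and 50 mm tall with an orange sleeve and a small bare metal disc on top; loose, standing on the table; this point is its centre, 25 mm above its underside; z along its axis
- black_capacitor_center (a point): the black electrolytic capacitor, an upright cylinder 35 mm in diameter and 50 mm tall with a black sleeve and a small bare metal disc on top (spare stock that belongs to neither kit); loose, standing on the table; this point is its centre, 25 mm above its underside; z along its axis
- relay_center (a point): plug-in relay: a white upright box on a grey base, a small red mark on top, 28 mm (x) by 36 mm (y) by 52 mm tall; loose, standing on the table; this point is its centre, 26 mm above its underside; z up
- multimeter: orange and black handheld multimeter lying flat beside the work, 150 mm (x) by 76 mm (y) by 40 mm high; loose; origin at the centre of its underside
- screwdriver_grip (a point): screwdriver lying on the bench beyond the trays, roughly along the world's y, about 0.2 m long; loose; this point is at the middle of its handle

How it is judged:
By the outcome, as a careful person would: the job done as asked, in the order asked, and still so for the second after the job is handed in, with the robot touching nothing.
It also fails if it takes over 120 s, if anything falls off the work surface, if the arm or the gripper's body presses on something with over 40 N, if the wrist force passes 120 N, or if a joint passes its speed limit or range.

### The arm

A 6-joint arm with a two-finger parallel gripper is mounted at the origin on the work surface. World frame = base frame: x ahead of the robot, y to its left, z up, the work surface at z = 0. Lengths are in mm, angles in rad, forces in N, time in s.
With the tool pointing down it reaches from about 300 to 775 mm from the base axis. Payload 14.6 kg.
Tool frame: the origin (TCP) lies between the finger pads; the fingertips stand 19 mm ahead of it and the grasp point (between the pads) is the TCP; z points along the fingers, y is the line along which they close (so a half turn about z gives the same grasp; the last joint's range is limited). The gripper opens to 94 mm and grips with 3 to 60 N. Pads are 16 mm wide; open, the fingers measure 119 mm over their backs; the gripper's body (75 mm by 177 mm) begins 78 mm behind the grasp point.
Start: joints at [-1.403, 0.3, 1.521, -0, 1.321, -0.067], TCP at [127.95, -534.9, 224.446] pointing down, gripper open.
Joint ranges: [-3.03, 3.03], [-0.79, 2.21], [0.23, 2.52], [-1.04, 4.18], [0, 3.07], [-2.55, 2.55]. Speed limits (rad/s): [2.22, 2.22, 2.57, 3.14, 3.14, 3.14].

### API

Orientations are given as [roll, pitch, yaw] about the fixed x, y, z axes, in that order (R = Rz(yaw) Ry(pitch) Rx(roll)).
In Python, from cell import monitor, imaging, job, find_in, trace gives the robot as it stands. The module is installed in compiled form; this text tells all that it offers.
- The arm moves only by the tool arm_command, never from a script. Its argument "steps" is a list of rows, each a list of 5 numbers: the opening, from 0 (shut) to 1 (fully open), then the shift along the tool's x, y, z in mm, then the turn about the tool's z in degrees. In form: [[gripper, dx, dy, dz, turn], ...]. A call has 1 to 20 rows; each row is the pose to reach, as a shift and turn from the pose commanded when the call began, along the tool's axes at that moment; what a row does not reach only later rows make up. A row lasts 1/8 s, in which the tool goes at most 62.5 mm and 10.7 degrees, less where a joint would pass 70% of its speed; a pose out of reach is approached as far as the arm can. A call with a gripper value outside its range is refused whole. The fingers move at their own pace and stop on an object; "force" is the grip in N (left out, the last holds). Time passes only in rows, so rows that repeat a pose let the fingers close. It gives the time, the measured TCP pose, the force, the opening and the grip force at its end, in the units of the state.
- monitor.read_state(): the state, without advancing time (a new reading comes with each control period).
- imaging.camera(name): name is "side" or "top"; returns a dict with "img" (420x560x3 uint8, red, green, blue), "mtx" (3x3 intrinsics, pixels), "view" (4x4, takes a point from world to camera coordinates). Camera axes: x right, y down, z forward; pixel columns grow to the right and rows downward; lengths in mm; the calibration is good to about 2 mm. A picture is of the moment at which its call begins. There is no depth.
- job.sign_off(): hands the job in; it is judged then, once.
Trained networks look in a picture, given as the dict that the camera call returned (one of the last four; its "shot" number tells which), for a name from the list of things; names that differ only in an ending like _2 or _b are one class to them, and where a whole thing is asked for, a point or a joint stands for the part that bears it (a point fixed in the world has none). Each returns a list of dicts, best first, with "p" (0 to 1); they miss things now and then, are a little off and sometimes report something else, mostly with a low value. They report only what shows in the picture. A call takes as long as a camera call.
- find_in(picture, target): "rect" ([centre column, centre row, width, height] in pixels, round what is visible of it).
- trace(picture, target): "region" (420x560 bool, what is visible of it) and "rect" ([centre column, centre row, width, height] in pixels, round what is visible of it).
The state is a dict: "clock": time; "joints": joint angles; "qd": joint speeds; "effort": joint torques, N m; "eef_pos": TCP position; "eef_rot": TCP orientation; "wrist_force": force on the tool from outside, world axes, zero at the start; "moment": the same for the moment, N m; "finger_gap": finger opening in mm; "finger_force": force on a finger pad.
Only numpy, scipy, OpenCV 4.12 (cv2) and the standard library are available. Lean on these libraries where they do the work, as an engineer would, in place of code of your own. Each camera call takes 0.05 s, during which the arm holds its last target. There are 200 camera calls.

## Working session

There is one attempt and no reset: what is moved stays moved. The work goes in short steps, Python scripts to look and compute and a tool call to move; the robot and the scene stay as the last step left them, time stands still between calls to the robot, and variables do not carry over. Pictures are saved under pics/ and viewed, at most 14 in all, crops included, and the job is handed in when it is done.

Besides the shell and the picture viewer there is one more tool, called after "Call:" by a JSON object that holds its "method" and its "body", one argument or row to a line. arm_command: Moves the arm, as the interface text tells. Its arguments: {"type":"object","properties":{"steps":{"type":"array","items":{"type":"array","items":{"type":"number"}}},"force":{"type":"number"}},"required":["steps"]}

```bash
mkdir -p pics
python3 - <<'E'
from cell import monitor, imaging
import cv2
s=monitor.read_state(); print(s['clock'],s['eef_pos'],s['eef_rot'],s['finger_gap'])
for n in('side','top'):
    c=imaging.camera(n); cv2.imwrite(f'pics/{n}0.png',c['img'][:,:,::-1]); print(n,c['mtx'].round(1).tolist(),c['view'].round(3).tolist())
E
```

```text
0.0 [ 127.93782784 -534.66747595  223.89429164] [-3.14046864e+00 -1.07486879e-04  2.34842698e-01] 94.4254221303803
side [[535.6, 0.0, 276.6], [0.0, 535.6, 209.2], [0.0, 0.0, 1.0]] [[0.962, -0.274, -0.003, -584.966], [-0.175, -0.603, -0.779, 92.498], [0.212, 0.749, -0.628, 1210.265], [0.0, 0.0, 0.0, 1.0]]
top [[386.6, 0.0, 279.2], [0.0, 386.6, 214.2], [0.0, 0.0, 1.0]] [[0.066, -0.998, 0.006, -117.842], [-0.973, -0.066, -0.221, 576.546], [0.221, 0.009, -0.975, 1020.145], [0.0, 0.0, 0.0, 1.0]]
```

View pics/top0.png

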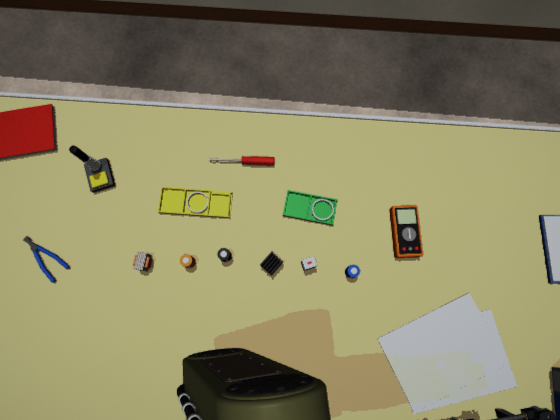

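View pics/side0.png

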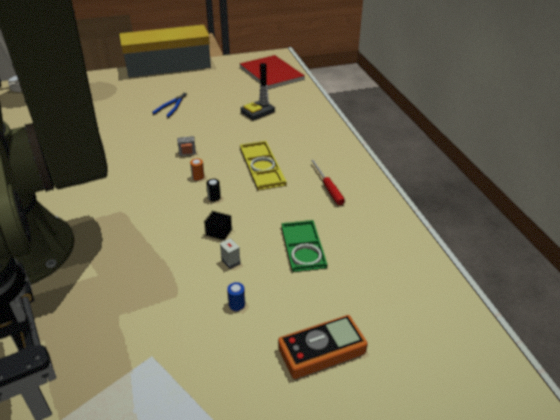

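```bash
cat > h.py <<'E'
from cell import monitor, imaging, find_in, trace
import numpy as np, cv2
from scipy.optimize import minimize
def box(a,b,h,z0=0): return np.array([[x,y,z] for x in(-a/2,a/2) for y in(-b/2,b/2) for z in(z0,z0+h)],float)
def cyl(d,h): return np.array([[d/2*np.cos(t),d/2*np.sin(t),z] for t in np.linspace(0,6.283,40) for z in(0,h)])
M={'green_tray':box(78,152,14),'yellow_tray':box(78,212,14),'heat_sink_center':box(50,42,45),'relay_center':box(28,36,52),
'transformer_center':np.vstack([box(48,26,46),box(30,42,30,8)]),
'blue_capacitor_center':cyl(35,50),'orange_capacitor_center':cyl(35,50),'black_capacitor_center':cyl(35,50)}
def proj(c,P):
    q=np.asarray(P)@c['view'][:3,:3].T+c['view'][:3,3]; q=q@c['mtx'].T; return q[:,:2]/q[:,2:]
def ray(c,uv,z):
    R,t=c['view'][:3,:3],c['view'][:3,3]; o=-R.T@t; d=R.T@np.linalg.solve(c['mtx'],[*uv,1.]); return o+d*(z-o[2])/d[2]
K=8
def sil(c,P,x0,y0,n):
    hull=cv2.convexHull(proj(c,P).astype(np.float32))[:,0]
    m=np.zeros((n*K,n*K),np.uint8); cv2.fillConvexPoly(m,np.round((hull-[x0,y0]+.5)*K).astype(int),1)
    return cv2.resize(m.astype(np.float32),(n,n),interpolation=cv2.INTER_AREA)
def world(P,v,z=0):
    c,s=np.cos(v[2]),np.sin(v[2]); return P@np.array([[c,s,0],[-s,c,0],[0,0,1]])+[v[0],v[1],z]
def fit(cams,name,z=0,yaws=(0,.4,.8,1.2,-.4,-.8,1.57)):
    P=M[name]; D=[]
    for c in cams:
        r=trace(c,name)
        if not r or r[0]['p']<.3: print(name,'missed',[q['p'] for q in r]); continue
        g=r[0]['region'].astype(np.uint8); n=int(max(r[0]['rect'][2:]))+16
        x0,y0=[int(r[0]['rect'][i]-n/2) for i in(0,1)]
        gp=np.pad(g,200)[y0+200:y0+200+n,x0+200:x0+200+n]
        D.append((c,gp,x0,y0,n,r[0]['rect'],r[0]['p']))
    if not D: return
    f=lambda v:sum(np.abs(sil(c,world(P,v,z),x0,y0,n)-gp).sum()/gp.sum() for c,gp,x0,y0,n,_,_ in D)
    s=ray(D[-1][0],D[-1][5][:2],z+P[:,2].max()/2); best=[]
    if 'tray' in name: yaws=(-.2,0,.2)
    if 'capac' in name: yaws=(0,)
    for y in yaws:
        o=minimize(f,[s[0],s[1],y],method='Nelder-Mead',options=dict(initial_simplex=[[s[0]-6,s[1]-6,y-.1],[s[0]+8,s[1],y],[s[0],s[1]+8,y],[s[0],s[1],y+.25]],xatol=.05,fatol=1e-4))
        best.append((round(o.fun,3),*o.x.round(3)))
    best.sort(); print(name,[round(d[6],2) for d in D],best[:3]); return best[0]
E
python3 - <<'E'
from h import *
cs=[imaging.camera('side'),imaging.camera('top')]
for n in M: 
    fit(cs,n)
def crop(c,u,v,w,h,s): return cv2.resize(c['img'][v:v+h,u:u+w,::-1],None,fx=s,fy=s,interpolation=cv2.INTER_CUBIC)
t,s=cs[1],cs[0]
a=np.hstack([crop(t,120,240,50,35,8),crop(t,250,245,50,35,8)])
b=np.hstack([crop(s,165,128,50,35,8),crop(s,195,208,50,35,8)])
cv2.imwrite('pics/crop.png',np.vstack([a,b]))
E
```

```text
green_tray [0.6, 0.59] [(np.float64(0.085), np.float64(622.601), np.float64(-168.334), np.float64(-0.116)), (np.float64(0.086), np.float64(622.442), np.float64(-168.296), np.float64(-0.123)), (np.float64(0.086), np.float64(622.53), np.float64(-168.403), np.float64(-0.119))]
yellow_tray [0.72, 0.73] [(np.float64(0.091), np.float64(615.307), np.float64(172.516), np.float64(-0.01)), (np.float64(0.091), np.float64(615.451), np.float64(172.442), np.float64(-0.007)), (np.float64(0.092), np.float64(615.508), np.float64(172.961), np.float64(-0.005))]
heat_sink_center [0.62, 0.5] [(np.float64(0.177), np.float64(448.237), np.float64(-66.175), np.float64(-0.656)), (np.float64(0.179), np.float64(448.021), np.float64(-66.423), np.float64(2.457)), (np.float64(0.179), np.float64(448.282), np.float64(-66.24), np.float64(-0.655))]
relay_center [0.83, 0.62] [(np.float64(0.212), np.float64(453.355), np.float64(-169.931), np.float64(0.391)), (np.float64(0.212), np.float64(453.561), np.float64(-169.664), np.float64(0.399)), (np.float64(0.212), np.float64(453.586), np.float64(-169.65), np.float64(0.415))]
transformer_center [0.64, 0.49] [(np.float64(0.27), np.float64(428.724), np.float64(295.35), np.float64(-0.1)), (np.float64(0.275), np.float64(428.667), np.float64(295.12), np.float64(3.022)), (np.float64(0.275), np.float64(428.934), np.float64(295.604), np.float64(-0.11))]
blue_capacitor_center [0.82, 0.56] [(np.float64(0.243), np.float64(440.596), np.float64(-293.956), np.float64(0.131))]
orange_capacitor_center [0.62, 0.5] [(np.float64(0.208), np.float64(438.281), np.float64(170.763), np.float64(0.136))]
black_capacitor_center [0.88, 0.65] [(np.float64(0.268), np.float64(461.536), np.float64(66.813), np.float64(0.107))]
```

View pics/crop.png

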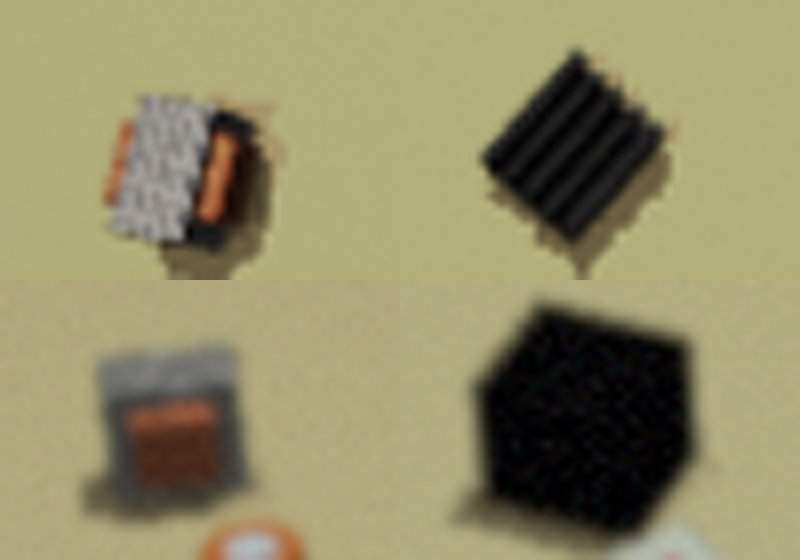

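```bash
cat >> h.py <<'E'
def plan(*W):
    s=monitor.read_state(); p=np.array(s['eef_pos']); yaw=s['eef_rot'][2]
    print('t %.1f'%s['clock'],p.round(1),'yaw %.3f'%yaw,'gap %.1f F %.1f'%(s['finger_gap'],np.mean(s['finger_force'])),np.round(s['wrist_force'],1))
    q,qy=p,yaw
    for w in W:
        d=np.array(w[:3])-p; t=(w[3]-yaw+np.pi)%(2*np.pi)-np.pi
        c,s_=np.cos(yaw),np.sin(yaw)
        n=max(np.linalg.norm(np.array(w[:3])-q)/62.5,abs(np.degrees((w[3]-qy+np.pi)%(2*np.pi)-np.pi))/10.7)
        print([round(v) if abs(v)>30 else round(v,1) for v in(d[0]*c+d[1]*s_,d[0]*s_-d[1]*c,-d[2],-np.degrees(t))],'rows>=%.1f'%n); q,qy=np.array(w[:3]),w[3]
def bay(tray,y):
    v={'g':(622.5,-168.3,-.119),'y':(615.4,172.6,-.008)}[tray]
    return v[0]-np.sin(v[2])*y, v[1]+np.cos(v[2])*y, v[2]+np.pi/2
E
python3 -c "
from h import *
plan((460,-250,224,.9),(429,295,130,1.43),(429,295,34,1.43))
print(bay('g',37),bay('g',-37),bay('y',67),bay('y',-7),bay('y',-74))"
```

```text
t 1.0 [ 127.9 -534.9  224.5] yaw 0.235 gap 94.1 F 0.0 [-0.4 -0.1  0.6]
[389, -200, np.float64(0.5), -38] rows>=7.0
[486, -737, 94, -68] rows>=8.9
[486, -737, 190, -68] rows>=1.5
(np.float64(626.8926155416101), np.float64(-131.56166948943374), 1.4517963267948966) (np.float64(618.1073844583899), np.float64(-205.03833051056628), 1.4517963267948966) (np.float64(615.935994282685), np.float64(239.59785601143466), 1.5627963267948966) (np.float64(615.3440005973314), np.float64(165.60022399880532), 1.5627963267948966) (np.float64(614.8080063146465), np.float64(98.60236798737068), 1.5627963267948966)
```

Call:
{"method": "arm_command", "body": {
  "steps": [
    [1, 389, -200, 0, -38],
    [1, 389, -200, 0, -38],
    [1, 389, -200, 0, -38],
    [1, 389, -200, 0, -38],
    [1, 389, -200, 0, -38],
    [1, 389, -200, 0, -38],
    [1, 389, -200, 0, -38],
    [1, 389, -200, 0, -38],
    [1, 486, -737, 94, -68],
    [1, 486, -737, 94, -68],
    [1, 486, -737, 94, -68],
    [1, 486, -737, 94, -68],
    [1, 486, -737, 94, -68],
    [1, 486, -737, 94, -68],
    [1, 486, -737, 94, -68],
    [1, 486, -737, 94, -68],
    [1, 486, -737, 94, -68],
    [1, 486, -737, 94, -68],
    [1, 486, -737, 94, -68],
    [1, 486, -737, 94, -68]
  ],
  "force": 25
}}

```text
clock: 3.5
eef_pos: [429.7, 293.6, 130.8]
eef_rot: [3.141, -0.0, 1.42]
wrist_force: [-0.1, -0.6, 0.0]
finger_gap: 94.2
finger_force: 0.0
```

Run:
```python
from h import *
plan((429,295,34,1.43))
c=[imaging.camera('side'),imaging.camera('top')]
fit(c[:1],'transformer_center',yaws=(-.15,))
cv2.imwrite('pics/s1.png',c[0]['img'][:,:,::-1])
```

```text
t 3.5 [429.7 293.6 130.8] yaw 1.420 gap 94.2 F 0.0 [-0.1 -0.6  0. ]
[np.float64(1.3), np.float64(-0.9), 97, np.float64(-0.6)] rows>=1.5
transformer_center [0.65] [(np.float64(0.073), np.float64(427.263), np.float64(296.0), np.float64(-0.071))]
```

View pics/s1.png

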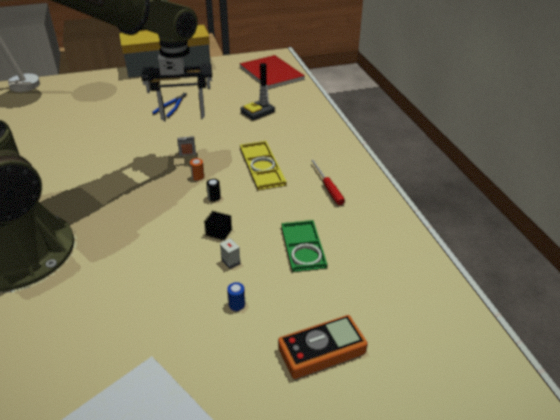

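The picture shows the open gripper straddling the transformer (187,146) with room on both sides. Descend and grip.

Call:
{"method": "arm_command", "body": {
  "steps": [
    [1, 2, -0.5, 40, 0],
    [1, 2, -0.5, 70, 0],
    [1, 2, -0.5, 90, 0],
    [1, 2, -0.5, 97, 0],
    [1, 2, -0.5, 97, 0],
    [0, 2, -0.5, 97, 0],
    [0, 2, -0.5, 97, 0],
    [0, 2, -0.5, 97, 0],
    [0, 2, -0.5, 97, 0],
    [0, 2, -0.5, 97, 0],
    [0, 2, -0.5, 97, 0],
    [0, 2, -0.5, 97, 0],
    [0, 2, -0.5, 97, 0]
  ],
  "force": 25
}}

```text
clock: 5.28
eef_pos: [429.0, 297.0, 33.5]
eef_rot: [3.141, -0.0, 1.422]
wrist_force: [-0.1, -0.6, -0.2]
finger_gap: 48.3
finger_force: 24.7
```

Run:
```python
from h import *
x,y,w=bay('g',37)
plan((429,295,130,1.43),(x,y,130,w),(x,y,38,w))
```

```text
t 5.3 [429.  297.   33.5] yaw 1.422 gap 48.3 F 24.7 [-0.1 -0.6 -0.2]
[np.float64(-2.0), np.float64(0.3), -96, np.float64(-0.5)] rows>=1.5
[-394, 259, -96, np.float64(-1.7)] rows>=7.5
[-394, 259, np.float64(-4.5), np.float64(-1.7)] rows>=1.5
```

Call:
{"method": "arm_command", "body": {
  "steps": [
    [0, 0, 0, -30, 0],
    [0, 0, 0, -70, 0],
    [0, 0, 0, -96, 0],
    [0, -50, 33, -96, 0],
    [0, -100, 66, -96, -1],
    [0, -150, 99, -96, -1],
    [0, -200, 131, -96, -1.7],
    [0, -250, 164, -96, -1.7],
    [0, -300, 197, -96, -1.7],
    [0, -350, 230, -96, -1.7],
    [0, -380, 250, -96, -1.7],
    [0, -394, 259, -96, -1.7],
    [0, -394, 259, -96, -1.7],
    [0, -394, 259, -96, -1.7],
    [0, -394, 259, -60, -1.7],
    [0, -394, 259, -60, -1.7],
    [0, -394, 259, -60, -1.7]
  ]
}}

```text
clock: 7.4
eef_pos: [626.9, -130.5, 94.8]
eef_rot: [3.14, 0.0, 1.452]
wrist_force: [1.3, 0.0, -4.0]
finger_gap: 48.3
finger_force: 24.7
```

Run:
```python
from h import *
x,y,w=bay('g',37)
plan((x,y,38,w))
c=[imaging.camera('side'),imaging.camera('top')]
z=monitor.read_state()['eef_pos'][2]-34
fit(c[:1],'transformer_center',z=z,yaws=(-.12,))
fit(c,'green_tray')
a=c[0]['img'][190:290,240:380,::-1];b=c[1]['img'][160:260,240:380,::-1]
cv2.imwrite('pics/t1.png',cv2.resize(np.hstack([a,b]),None,fx=2.8,fy=2.8,interpolation=2))
```

```text
t 7.4 [ 626.9 -130.5   94.8] yaw 1.452 gap 48.3 F 24.7 [ 1.3  0.  -4. ]
[np.float64(-1.0), np.float64(0.1), 57, np.float64(0.0)] rows>=0.9
transformer_center [0.74] [(np.float64(0.162), np.float64(626.065), np.float64(-131.168), np.float64(-0.28))]
green_tray [0.7, 0.54] [(np.float64(1.151), np.float64(621.655), np.float64(-166.549), np.float64(-0.12)), (np.float64(1.153), np.float64(621.66), np.float64(-166.209), np.float64(-0.108)), (np.float64(1.189), np.float64(619.549), np.float64(-166.312), np.float64(-0.078))]
```

View pics/t1.png

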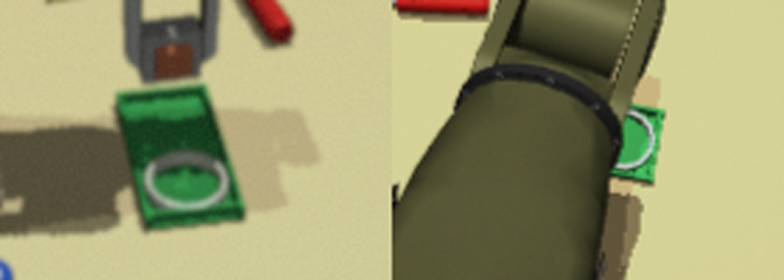

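Transformer is held upright over the square bay, and the tray position is confirmed. Lower it.

Call:
{"method": "arm_command", "body": {
  "steps": [
    [0, -1, 0, 25, 0],
    [0, -1, 0, 42, 0],
    [0, -1, 0, 51, 0],
    [0, -1, 0, 54, 0],
    [0, -1, 0, 56, 0],
    [0, -1, 0, 57, 0],
    [0, -1, 0, 57.3, 0],
    [0, -1, 0, 57.3, 0],
    [0, -1, 0, 57.3, 0]
  ]
}}

```text
clock: 8.78
eef_pos: [626.7, -132.2, 37.5]
eef_rot: [3.14, 0.0, 1.451]
wrist_force: [-4.3, 1.3, 6.3]
finger_gap: 47.9
finger_force: 24.7
```

Call:
{"method": "arm_command", "body": {
  "steps": [
    [0.65, 0, 0, 0, 0],
    [0.8, 0, 0, 0, 0],
    [0.9, 0, 0, 0, 0],
    [0.9, 0, 0, 0, 0],
    [0.9, 0, 0, -30, 0],
    [0.9, 0, 0, -70, 0],
    [1, 0, 0, -95, 0],
    [1, 0, 0, -95, 0],
    [1, 0, 0, -95, 0]
  ]
}}

```text
clock: 9.9
eef_pos: [625.9, -132.0, 129.8]
eef_rot: [-3.14, -0.0, 1.451]
wrist_force: [0.3, -0.7, 0.5]
finger_gap: 93.9
finger_force: 0.0
```

Run:
```python
from h import *
plan((441,-294,130,1.1),(441,-294,34,1.1))
```

```text
t 9.9 [ 625.9 -132.   129.8] yaw 1.451 gap 93.9 F 0.0 [ 0.3 -0.7  0.5]
[-183, -164, np.float64(-0.2), np.float64(20.1)] rows>=3.9
[-183, -164, 96, np.float64(20.1)] rows>=1.5
```

Call:
{"method": "arm_command", "body": {
  "steps": [
    [1, -60, -54, 0, 8],
    [1, -120, -108, 0, 16],
    [1, -170, -152, 0, 20],
    [1, -183, -164, 0, 20],
    [1, -183, -164, 0, 20],
    [1, -183, -164, 0, 20],
    [1, -183, -164, 40, 20],
    [1, -183, -164, 40, 20]
  ]
}}

```text
clock: 10.9
eef_pos: [441.4, -292.4, 88.7]
eef_rot: [-3.136, -0.001, 1.104]
wrist_force: [-0.3, 0.1, -0.1]
finger_gap: 93.8
finger_force: 0.0
```

Run:
```python
from h import *
c=[imaging.camera('side'),imaging.camera('top')]
plan((441,-294,34,1.1))
fit(c[:1],'blue_capacitor_center'); fit(c[:1],'transformer_center',z=4,yaws=(-.12,))
a=c[0]['img'][200:340,180:380,::-1]
cv2.imwrite('pics/b1.png',cv2.resize(a,None,fx=4,fy=4,interpolation=2))
```

```text
t 11.0 [ 442.5 -293.7   91.6] yaw 1.104 gap 94.1 F 0.0 [ 0.7 -0.2 -0.1]
[np.float64(-0.9), np.float64(-1.2), 58, np.float64(0.2)] rows>=0.9
blue_capacitor_center [0.83] [(np.float64(0.092), np.float64(439.97), np.float64(-294.616), np.float64(0.164))]
transformer_center [0.9] [(np.float64(0.057), np.float64(624.249), np.float64(-131.665), np.float64(-0.071))]
```

View pics/b1.png

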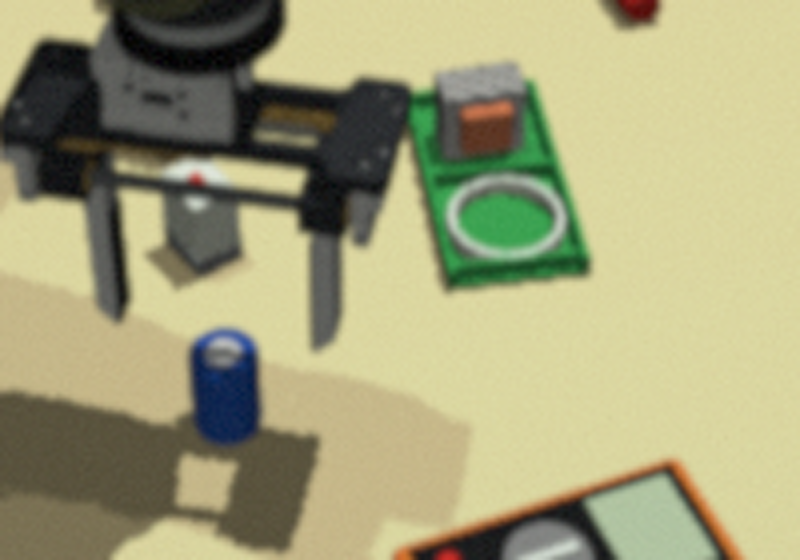

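Transformer stands in the square bay (crop 480,110); the gripper is centred over the blue capacitor. Descend and grip.

Call:
{"method": "arm_command", "body": {
  "steps": [
    [1, -1, -1, 30, 0],
    [1, -1, -1, 48, 0],
    [1, -1, -1, 56, 0],
    [1, -1, -1, 56, 0],
    [0, -1, -1, 56, 0],
    [0, -1, -1, 56, 0],
    [0, -1, -1, 56, 0],
    [0, -1, -1, 56, 0],
    [0, -1, -1, 56, 0],
    [0, -1, -1, 56, 0],
    [0, -1, -1, 56, 0],
    [0, -1, -1, 56, 0],
    [0, -1, -1, 56, 0]
  ]
}}

```text
clock: 12.72
eef_pos: [440.4, -294.7, 35.1]
eef_rot: [3.142, -0.0, 1.102]
wrist_force: [0.7, -0.7, -0.7]
finger_gap: 35.0
finger_force: 25.0
```

Run:
```python
from h import *
x,y,w=bay('g',-37)
plan((441,-294,130,1.1),(x,y,130,w),(x,y,38,w))
```

```text
t 12.7 [ 440.4 -294.7   35.1] yaw 1.102 gap 35.0 F 25.0 [ 0.7 -0.7 -0.7]
[np.float64(0.9), np.float64(0.2), -95, np.float64(0.1)] rows>=1.5
[160, 118, -95, np.float64(-20.0)] rows>=3.2
[160, 118, np.float64(-2.9), np.float64(-20.0)] rows>=1.5
```

Call:
{"method": "arm_command", "body": {
  "steps": [
    [0, 0, 0, -40, 0],
    [0, 0, 0, -95, 0],
    [0, 50, 37, -95, -8],
    [0, 100, 74, -95, -16],
    [0, 145, 107, -95, -20],
    [0, 160, 118, -95, -20],
    [0, 160, 118, -95, -20],
    [0, 160, 118, -95, -20],
    [0, 160, 118, -95, -20],
    [0, 160, 118, -50, -20],
    [0, 160, 118, -20, -20],
    [0, 160, 118, -10, -20],
    [0, 160, 118, -6, -20],
    [0, 160, 118, -5, -20],
    [0, 160, 118, -4.5, -20],
    [0, 160, 118, -4.5, -20],
    [0, 160, 118, -4.5, -20]
  ]
}}

```text
clock: 14.85
eef_pos: [618.1, -205.3, 40.0]
eef_rot: [3.141, 0.0, 1.451]
wrist_force: [-0.1, 1.2, -1.6]
finger_gap: 34.7
finger_force: 25.0
```

Call:
{"method": "arm_command", "body": {
  "steps": [
    [0, 0, 0, 0.5, 0],
    [0, 0, 0, 0.9, 0],
    [0, 0, 0, 0.9, 0],
    [0, 0, 0, 0.9, 0]
  ]
}}

```text
clock: 15.35
eef_pos: [618.0, -205.3, 39.1]
eef_rot: [3.141, 0.0, 1.451]
wrist_force: [-1.2, 1.0, 5.6]
finger_gap: 34.1
finger_force: 25.0
```

Call:
{"method": "arm_command", "body": {
  "steps": [
    [0.5, 0, 0, 0, 0],
    [0.65, 0, 0, 0, 0],
    [0.8, 0, 0, 0, 0],
    [0.8, 0, 0, 0, 0],
    [0.8, 0, 0, -30, 0],
    [0.9, 0, 0, -70, 0],
    [1, 0, 0, -95, 0],
    [1, 0, 0, -95, 0],
    [1, 0, 0, -95, 0]
  ]
}}

```text
clock: 16.48
eef_pos: [617.5, -205.1, 132.4]
eef_rot: [-3.14, -0.0, 1.451]
wrist_force: [0.1, 0.5, -0.2]
finger_gap: 93.7
finger_force: 0.0
```

Run:
```python
from h import *
plan((448,-66.5,130,2.486),(448,-66.5,34,2.486))
```

```text
t 16.5 [ 617.5 -205.1  132.4] yaw 1.451 gap 93.7 F 0.0 [ 0.1  0.5 -0.2]
[117, -185, np.float64(2.4), -59] rows>=5.5
[117, -185, 98, -59] rows>=1.5
```

Call:
{"method": "arm_command", "body": {
  "steps": [
    [1, 25, -40, 0, -10],
    [1, 50, -80, 0, -20],
    [1, 75, -118, 0, -30],
    [1, 95, -150, 0, -40],
    [1, 110, -174, 0, -50],
    [1, 117, -185, 2, -59],
    [1, 117, -185, 2, -59],
    [1, 117, -185, 2, -59],
    [1, 117, -185, 40, -59],
    [1, 117, -185, 40, -59],
    [1, 117, -185, 40, -59]
  ]
}}

```text
clock: 17.85
eef_pos: [448.7, -67.3, 94.5]
eef_rot: [3.141, 0.0, 2.48]
wrist_force: [-0.1, 0.4, 1.0]
finger_gap: 94.0
finger_force: 0.0
```

Run:
```python
from h import *
c=[imaging.camera('side'),imaging.camera('top')]
plan((448,-66.5,34,2.486))
fit(c[:1],'heat_sink_center',yaws=(-.65,)); fit(c[:1],'blue_capacitor_center',z=4)
a=c[0]['img'][150:290,150:350,::-1]
cv2.imwrite('pics/h1.png',cv2.resize(a,None,fx=4,fy=4,interpolation=2))
```

```text
t 17.9 [448.9 -67.2  94.8] yaw 2.480 gap 93.8 F 0.0 [0.1 0.4 0.3]
[np.float64(1.1), np.float64(0.0), 61, np.float64(-0.3)] rows>=1.0
heat_sink_center [0.87] [(np.float64(0.089), np.float64(447.714), np.float64(-68.009), np.float64(-0.662))]
blue_capacitor_center [0.81] [(np.float64(0.132), np.float64(615.177), np.float64(-206.151), np.float64(0.159))]
```

View pics/h1.png

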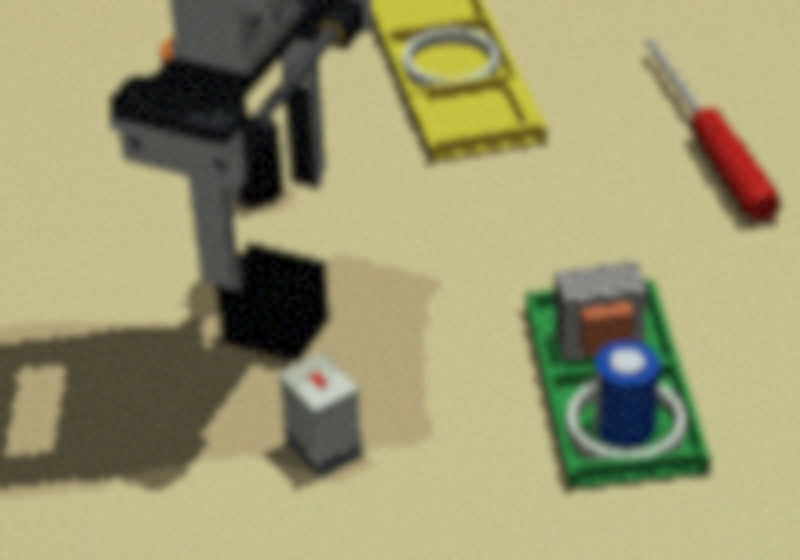

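Green kit is standing correctly (transformer at 600,310; capacitor at 627,390 inside the ring). Gripper is over the heat sink; go down and grip.

Call:
{"method": "arm_command", "body": {
  "steps": [
    [1, 0, 0, 30, 0],
    [1, 0, 0, 50, 0],
    [1, 0, 0, 60, 0],
    [1, 0, 0, 60, 0],
    [0, 0, 0, 60, 0],
    [0, 0, 0, 60, 0],
    [0, 0, 0, 60, 0],
    [0, 0, 0, 60, 0],
    [0, 0, 0, 60, 0],
    [0, 0, 0, 60, 0],
    [0, 0, 0, 60, 0],
    [0, 0, 0, 60, 0],
    [0, 0, 0, 60, 0]
  ]
}}

```text
clock: 19.68
eef_pos: [448.3, -67.0, 33.8]
eef_rot: [3.141, 0.0, 2.481]
wrist_force: [0.4, 0.5, 0.9]
finger_gap: 41.6
finger_force: 25.0
```

Run:
```python
from h import *
x,y,w=bay('y',67)
plan((448,-68,130,2.48),(x,y,130,w),(x,y,38,w))
```

```text
t 19.7 [448.3 -67.   33.8] yaw 2.481 gap 41.6 F 25.0 [0.4 0.5 0.9]
[np.float64(-0.4), np.float64(-1.0), -96, np.float64(0.1)] rows>=1.5
[56, 345, -96, 53] rows>=5.6
[56, 345, np.float64(-4.2), 53] rows>=1.5
```

Call:
{"method": "arm_command", "body": {
  "steps": [
    [0, 0, 0, -40, 0],
    [0, 0, 0, -80, 0],
    [0, 0, 0, -96, 0],
    [0, 8, 50, -96, 9],
    [0, 16, 100, -96, 18],
    [0, 25, 155, -96, 27],
    [0, 34, 210, -96, 36],
    [0, 43, 265, -96, 45],
    [0, 51, 315, -96, 52],
    [0, 56, 345, -96, 53],
    [0, 56, 345, -96, 53],
    [0, 56, 345, -96, 53],
    [0, 56, 345, -96, 53],
    [0, 56, 345, -50, 53],
    [0, 56, 345, -22, 53],
    [0, 56, 345, -11, 53],
    [0, 56, 345, -7, 53],
    [0, 56, 345, -6, 53],
    [0, 56, 345, -6, 53],
    [0, 56, 345, -6, 53]
  ]
}}

```text
clock: 22.18
eef_pos: [615.9, 239.9, 40.4]
eef_rot: [3.141, -0.0, 1.556]
wrist_force: [-0.4, -0.3, -1.6]
finger_gap: 41.5
finger_force: 25.0
```

Call:
{"method": "arm_command", "body": {
  "steps": [
    [0, 0, 0, 1, 0],
    [0, 0, 0, 1.8, 0],
    [0, 0, 0, 2.4, 0],
    [0, 0, 0, 2.5, 0],
    [0, 0, 0, 2.5, 0],
    [0, 0, 0, 2.5, 0]
  ]
}}

```text
clock: 22.92
eef_pos: [615.7, 239.8, 37.8]
eef_rot: [3.141, -0.0, 1.556]
wrist_force: [-3.3, -1.2, 5.8]
finger_gap: 41.3
finger_force: 25.0
```

Call:
{"method": "arm_command", "body": {
  "steps": [
    [0.55, 0, 0, 0, 0],
    [0.7, 0, 0, 0, 0],
    [0.85, 0, 0, 0, 0],
    [0.85, 0, 0, 0, 0],
    [0.85, 0, 0, -30, 0],
    [0.9, 0, 0, -70, 0],
    [1, 0, 0, -95, 0],
    [1, 0, 0, -95, 0],
    [1, 0, 0, -95, 0]
  ]
}}

```text
clock: 24.05
eef_pos: [615.2, 239.6, 130.9]
eef_rot: [-3.14, 0.001, 1.556]
wrist_force: [0.5, -0.4, -0.1]
finger_gap: 93.8
finger_force: 0.0
```

Run:
```python
from h import *
plan((438,170.5,130,1.7),(438,170.5,34,1.7))
```

```text
t 24.1 [615.2 239.6 130.9] yaw 1.556 gap 93.8 F 0.0 [ 0.5 -0.4 -0.1]
[-72, -176, np.float64(0.9), np.float64(-8.2)] rows>=3.0
[-72, -176, 97, np.float64(-8.2)] rows>=1.5
```

Call:
{"method": "arm_command", "body": {
  "steps": [
    [1, -20, -50, 0, -4],
    [1, -40, -100, 0, -8],
    [1, -62, -150, 0, -8],
    [1, -72, -176, 0, -8],
    [1, -72, -176, 0, -8],
    [1, -72, -176, 0, -8],
    [1, -72, -176, 40, -8],
    [1, -72, -176, 40, -8],
    [1, -72, -176, 40, -8]
  ]
}}

```text
clock: 25.18
eef_pos: [439.3, 170.6, 92.9]
eef_rot: [3.141, -0.0, 1.696]
wrist_force: [0.0, -0.0, 0.6]
finger_gap: 94.1
finger_force: 0.0
```

Run:
```python
from h import *
c=[imaging.camera('side'),imaging.camera('top')]
plan((438,170.5,34,1.7))
fit(c[:1],'orange_capacitor_center'); fit(c[:1],'heat_sink_center',z=4,yaws=(0,))
a=c[0]['img'][80:220,150:350,::-1]
cv2.imwrite('pics/o1.png',cv2.resize(a,None,fx=4,fy=4,interpolation=2))
```

```text
t 25.3 [439.4 170.6  93.3] yaw 1.696 gap 94.1 F 0.0 [ 0.7 -0.7  0.3]
[np.float64(0.0), np.float64(-1.4), 59, np.float64(-0.3)] rows>=0.9
orange_capacitor_center [0.76] [(np.float64(0.082), np.float64(436.969), np.float64(169.993), np.float64(0.244))]
heat_sink_center [0.63] [(np.float64(0.196), np.float64(613.164), np.float64(238.18), np.float64(-0.202))]
```

View pics/o1.png

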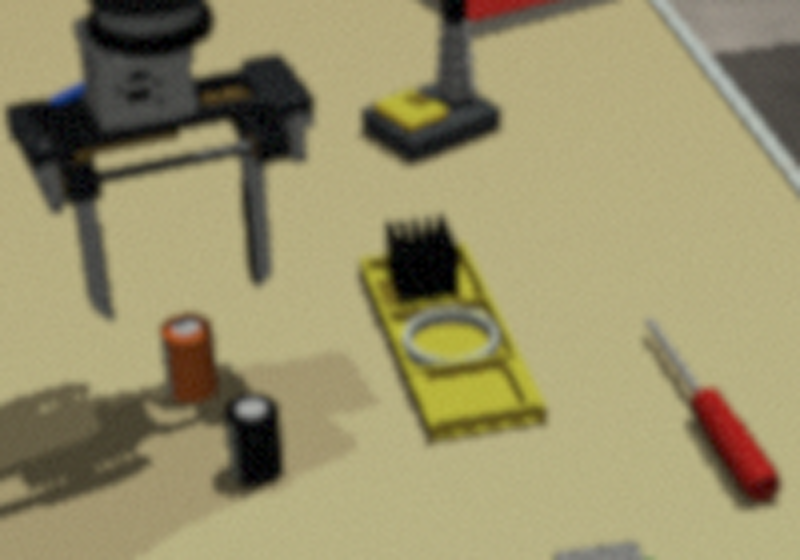

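Heat sink stands in the large bay (422,258). Gripper is over the orange capacitor, clear of the black one.

Call:
{"method": "arm_command", "body": {
  "steps": [
    [1, 0, -1.5, 30, 0],
    [1, 0, -1.5, 50, 0],
    [1, 0, -1.5, 58, 0],
    [1, 0, -1.5, 58, 0],
    [0, 0, -1.5, 58, 0],
    [0, 0, -1.5, 58, 0],
    [0, 0, -1.5, 58, 0],
    [0, 0, -1.5, 58, 0],
    [0, 0, -1.5, 58, 0],
    [0, 0, -1.5, 58, 0],
    [0, 0, -1.5, 58, 0],
    [0, 0, -1.5, 58, 0],
    [0, 0, -1.5, 58, 0]
  ]
}}

```text
clock: 27.0
eef_pos: [437.2, 170.2, 34.3]
eef_rot: [3.142, -0.0, 1.696]
wrist_force: [0.1, 1.4, 0.8]
finger_gap: 34.7
finger_force: 25.0
```

Run:
```python
from h import *
x,y,w=bay('y',-7)
plan((438,170,130,1.7),(x,y,130,w),(x,y,38,w))
```

```text
t 27.0 [437.2 170.2  34.3] yaw 1.696 gap 34.7 F 25.0 [0.1 1.4 0.8]
[np.float64(-0.3), np.float64(0.8), -96, np.float64(-0.3)] rows>=1.5
[np.float64(-26.7), 176, -96, np.float64(7.6)] rows>=2.8
[np.float64(-26.7), 176, np.float64(-3.7), np.float64(7.6)] rows>=1.5
```

Call:
{"method": "arm_command", "body": {
  "steps": [
    [0, 0, 0, -40, 0],
    [0, 0, 0, -80, 0],
    [0, 0, 0, -96, 0],
    [0, -7, 45, -96, 3],
    [0, -15, 95, -96, 6],
    [0, -22, 145, -96, 7.6],
    [0, -26.5, 176, -96, 7.6],
    [0, -26.5, 176, -96, 7.6],
    [0, -26.5, 176, -96, 7.6],
    [0, -26.5, 176, -96, 7.6],
    [0, -26.5, 176, -50, 7.6],
    [0, -26.5, 176, -22, 7.6],
    [0, -26.5, 176, -11, 7.6],
    [0, -26.5, 176, -7, 7.6],
    [0, -26.5, 176, -6, 7.6],
    [0, -26.5, 176, -6, 7.6],
    [0, -26.5, 176, -6, 7.6]
  ]
}}

```text
clock: 29.12
eef_pos: [615.3, 165.9, 40.9]
eef_rot: [3.141, -0.0, 1.563]
wrist_force: [-0.0, -0.7, -1.2]
finger_gap: 34.9
finger_force: 25.0
```

Call:
{"method": "arm_command", "body": {
  "steps": [
    [0, 0, 0, 1, 0],
    [0, 0, 0, 1.8, 0],
    [0, 0, 0, 2.4, 0],
    [0, 0, 0, 2.6, 0],
    [0, 0, 0, 2.6, 0],
    [0, 0, 0, 2.6, 0]
  ]
}}

```text
clock: 29.88
eef_pos: [615.1, 165.8, 38.3]
eef_rot: [3.141, 0.0, 1.563]
wrist_force: [-3.7, -1.1, 6.6]
finger_gap: 34.4
finger_force: 25.0
```

Call:
{"method": "arm_command", "body": {
  "steps": [
    [0.5, 0, 0, 0, 0],
    [0.65, 0, 0, 0, 0],
    [0.8, 0, 0, 0, 0],
    [0.8, 0, 0, 0, 0],
    [0.8, 0, 0, -30, 0],
    [0.9, 0, 0, -70, 0],
    [1, 0, 0, -95, 0],
    [1, 0, 0, -95, 0],
    [1, 0, 0, -95, 0]
  ]
}}

```text
clock: 31.0
eef_pos: [614.6, 165.7, 131.3]
eef_rot: [-3.14, 0.0, 1.563]
wrist_force: [0.2, -0.2, -0.0]
finger_gap: 94.1
finger_force: 0.0
```

Run:
```python
from h import *
plan((453.5,-169.8,130,1.97),(453.5,-169.8,34,1.97))
```

```text
t 31.0 [614.6 165.7 131.3] yaw 1.563 gap 94.1 F 0.0 [ 0.2 -0.2 -0. ]
[-337, -158, np.float64(1.3), np.float64(-23.3)] rows>=6.0
[-337, -158, 97, np.float64(-23.3)] rows>=1.5
```

Call:
{"method": "arm_command", "body": {
  "steps": [
    [1, -50, -23, 0, -4],
    [1, -105, -49, 0, -8],
    [1, -160, -75, 0, -14],
    [1, -215, -101, 0, -20],
    [1, -270, -127, 0, -23],
    [1, -315, -148, 0, -23],
    [1, -337, -158, 0, -23],
    [1, -337, -158, 0, -23],
    [1, -337, -158, 0, -23],
    [1, -337, -158, 40, -23],
    [1, -337, -158, 40, -23],
    [1, -337, -158, 40, -23]
  ]
}}

```text
clock: 32.5
eef_pos: [455.0, -169.5, 93.5]
eef_rot: [3.141, 0.0, 1.965]
wrist_force: [-0.2, 0.0, -0.5]
finger_gap: 94.0
finger_force: 0.0
```

Run:
```python
from h import *
c=[imaging.camera('side'),imaging.camera('top')]
plan((453.5,-169.8,34,1.97))
fit(c[:1],'relay_center',yaws=(.3,.5)); fit(c[:1],'orange_capacitor_center',z=4)
cv2.imwrite('pics/r1.png',cv2.resize(c[0]['img'][100:310,150:400,::-1],None,fx=2.8,fy=2.8,interpolation=2))
```

```text
t 32.6 [ 455.1 -169.9   93.9] yaw 1.965 gap 93.9 F 0.0 [1.  0.3 0.4]
[np.float64(0.7), np.float64(-1.5), 60, np.float64(-0.3)] rows>=1.0
relay_center [0.76] [(np.float64(0.06), np.float64(452.738), np.float64(-171.72), np.float64(0.435)), (np.float64(0.061), np.float64(452.767), np.float64(-171.745), np.float64(0.434))]
orange_capacitor_center [0.79] [(np.float64(0.184), np.float64(613.097), np.float64(168.201), np.float64(0.083))]
```

View pics/r1.png

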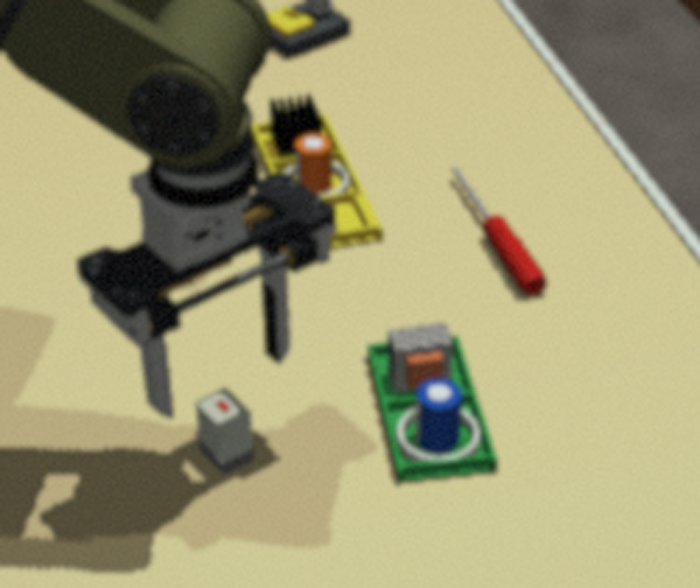

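Orange capacitor stands in its nest (313,165); gripper is centred over the relay (222,428).

Call:
{"method": "arm_command", "body": {
  "steps": [
    [1, 0, -2, 30, -1.5],
    [1, 0, -2, 50, -1.5],
    [1, 0, -2, 58, -1.5],
    [1, 0, -2, 58, -1.5],
    [0, 0, -2, 58, -1.5],
    [0, 0, -2, 58, -1.5],
    [0, 0, -2, 58, -1.5],
    [0, 0, -2, 58, -1.5],
    [0, 0, -2, 58, -1.5],
    [0, 0, -2, 58, -1.5],
    [0, 0, -2, 58, -1.5],
    [0, 0, -2, 58, -1.5],
    [0, 0, -2, 58, -1.5],
    [0, 0, -2, 58, -1.5]
  ]
}}

```text
clock: 34.45
eef_pos: [452.6, -170.7, 34.7]
eef_rot: [3.142, 0.0, 1.991]
wrist_force: [0.5, -0.5, -0.3]
finger_gap: 28.4
finger_force: 25.0
```

Run:
```python
from h import *
x,y,w=bay('y',-74)
plan((453,-170,140,1.98),(x,y,140,w),(x,y,38,w))
```

```text
t 34.5 [ 452.6 -170.7   34.7] yaw 1.991 gap 28.4 F 25.0 [ 0.5 -0.5 -0.3]
[np.float64(0.5), np.float64(0.6), -105, np.float64(0.6)] rows>=1.7
[180, 258, -105, np.float64(24.5)] rows>=5.0
[180, 258, np.float64(-3.3), np.float64(24.5)] rows>=1.6
```

Call:
{"method": "arm_command", "body": {
  "steps": [
    [0, 0, 0, -40, 0],
    [0, 0, 0, -80, 0],
    [0, 0, 0, -105, 0],
    [0, 28, 40, -105, 5],
    [0, 60, 86, -105, 10],
    [0, 92, 132, -105, 16],
    [0, 124, 178, -105, 22],
    [0, 156, 224, -105, 24.5],
    [0, 175, 250, -105, 24.5],
    [0, 180, 258, -105, 24.5],
    [0, 180, 258, -105, 24.5],
    [0, 180, 258, -105, 24.5],
    [0, 180, 258, -60, 24.5],
    [0, 180, 258, -27, 24.5],
    [0, 180, 258, -12, 24.5],
    [0, 180, 258, -7, 24.5],
    [0, 180, 258, -6, 24.5],
    [0, 180, 258, -6, 24.5],
    [0, 180, 258, -6, 24.5]
  ]
}}

```text
clock: 36.83
eef_pos: [615.2, 98.9, 41.4]
eef_rot: [3.14, -0.0, 1.563]
wrist_force: [-0.1, 1.1, -0.1]
finger_gap: 27.9
finger_force: 25.0
```

Call:
{"method": "arm_command", "body": {
  "steps": [
    [0, 0, 0, 1, 0],
    [0, 0, 0, 1.8, 0],
    [0, 0, 0, 2.4, 0],
    [0, 0, 0, 2.7, 0],
    [0, 0, 0, 2.7, 0],
    [0, 0, 0, 2.7, 0]
  ]
}}

```text
clock: 37.58
eef_pos: [614.8, 98.8, 38.7]
eef_rot: [3.142, 0.0, 1.563]
wrist_force: [-4.3, -0.7, 8.0]
finger_gap: 27.8
finger_force: 25.0
```

Contact felt. Release, rise, and back away to see everything.

Call:
{"method": "arm_command", "body": {
  "steps": [
    [0.4, 0, 0, 0, 0],
    [0.55, 0, 0, 0, 0],
    [0.7, 0, 0, 0, 0],
    [0.7, 0, 0, 0, 0],
    [0.7, 0, 0, -30, 0],
    [0.7, 0, 0, -70, 0],
    [0.8, 0, 0, -120, 0],
    [1, 0, 0, -180, 0],
    [1, 0, 0, -180, 0],
    [1, 0, -60, -180, 0],
    [1, 0, -120, -180, 0],
    [1, 0, -180, -180, 0],
    [1, 0, -230, -180, 0],
    [1, 0, -230, -180, 0],
    [1, 0, -230, -180, 0]
  ]
}}

```text
clock: 39.45
eef_pos: [385.4, 100.6, 217.9]
eef_rot: [3.141, -0.0, 1.563]
wrist_force: [0.4, -0.8, -0.4]
finger_gap: 94.0
finger_force: 0.0
```

Run:
```python
from h import *
c=[imaging.camera('side'),imaging.camera('top')]
plan()
for n in list(M)[2:]:
    fit(c,n,z=0 if 'black' in n else 4,yaws=(0,))
s=cv2.resize(c[0]['img'][90:300,150:400,::-1],(500,420),interpolation=2); t=cv2.resize(c[1]['img'][130:340,140:290,::-1],(300,420),interpolation=2)
cv2.imwrite('pics/end.png',np.hstack([s,t]))
```

```text
t 39.5 [385.6 100.6 217.6] yaw 1.563 gap 94.2 F 0.0 [-0.1  0.1 -0.7]
heat_sink_center [0.57, 0.59] [(np.float64(0.589), np.float64(613.477), np.float64(238.25), np.float64(-0.199))]
relay_center [0.7, 0.53] [(np.float64(1.161), np.float64(614.07), np.float64(97.03), np.float64(0.086))]
transformer_center [0.87, 0.55] [(np.float64(0.261), np.float64(625.209), np.float64(-130.788), np.float64(0.06))]
blue_capacitor_center [0.95, 0.74] [(np.float64(0.212), np.float64(617.359), np.float64(-204.768), np.float64(0.083))]
orange_capacitor_center [0.56, 0.67] [(np.float64(0.67), np.float64(614.779), np.float64(165.36), np.float64(0.106))]
black_capacitor_center missed []
black_capacitor_center [0.65] [(np.float64(0.066), np.float64(463.906), np.float64(69.093), np.float64(0.283))]
```

View pics/end.png

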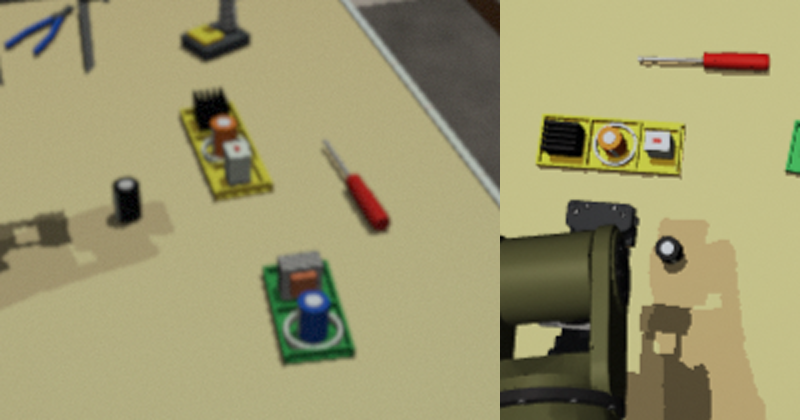

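All five parts stand upright in their bays (heat sink 212,108; orange 223,133; relay 237,158; transformer 300,275; blue 313,315), and the spare capacitor and the screwdriver are where they were.

```bash
python3 -c "
from cell import job; print(job.sign_off())"
```

```text
the job is handed in; nothing more can be done
None
```

Both kits are made up and the job is handed in at about 40 s on the robot's clock: in the last pictures all five parts stand upright in their bays, and the black capacitor, multimeter and screwdriver were never touched.

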